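# Seat a lens retaining ring with a two-pin spanner

## Task

Take the two-pin spanner from its wooden rest, feel its pins fully into the two holes of the recessed ring in the lens barrel, and turn the ring clockwise (seen from above) until it is fully home, gently, so that the barrel neither gets a hard push nor turns in its clamp. Then stand the spanner upright back in its rest, and leave the loupe, the screwdriver and the tape roll where they are.

Things in the scene. Friction and masses are not known exactly. Their poses are not given: they have to be found in the camera images.
- holder: fixed clamp block on the desk, 96 x 98 x 30 mm with two grey jaws at its +y and -y sides, that holds an upright aluminium lens barrel in rubber-faced jaws. Origin: centre of its underside, on the barrel's axis; z up
- barrel: upright aluminium lens barrel, 65 mm outside diameter, rim 60 mm above the desk, bore 56 mm, with a retaining ring and lens in its mouth. Origin on its axis, 46 mm below the rim; z up; at the start its x axis is the holder's. Held by friction only: it turns in the clamp when more than about 0.6 N m is put on it
- barrel_rim (a point): point on the barrel's axis at the height of its rim, axes as the barrel's. The dark steel ring below it is 53 mm wide, 9 mm thick, bore 21 mm, with two round through holes (7 mm wide, 1 mm chamfers) 18 mm from the axis on opposite sides. At the start the line through the holes lies within 0.4 rad either side of the barrel's x axis; its angle is not measured: look or feel for it
- barrel_screw (a point): head of a small dark set-screw on the flank of the barrel, on its +x side, 36 mm from the axis; it shows whether the barrel turns
- ring_lift (a joint): height of the retaining ring above its home position, m; 0 = fully home. The ring runs on ramps: turned clockwise from above it sinks 3 mm per radian against about 0.1 N m of friction until it stops hard, its top then 7.6 mm below the rim. At the start it is 0.5 to 1.2 rad short of home; where it stops must be felt. Pins pressed hard on it drag it round
- spanner: loose two-pin spanner, about 0.16 kg, 78 mm tall. Two pins (5 mm diameter, 15 mm long, tips chamfered) stand down from a steel crossbar 66 x 16 x 14 mm along its x, 18 mm either side of the middle. Black handle on top, 30 mm along x, 20 mm along y, 28 to 78 mm above the pin tips, gripped across its 20 mm. Origin: midway between the pin tips; z up to the handle
- spanner_pins (a point): point midway between the two pin tips (the spanner's origin), axes as the spanner's. With the pins fully in the holes the crossbar rests on the barrel's rim and the tips are 15 mm below the rim
- spanner_handle (a point): middle of the handle, 60 mm above the pin tips, axes as the spanner's
- rest: fixed wooden rest, base 100 x 56 mm: two ledges 25 mm above the desk carry the ends of the spanner's crossbar, the pins hang in the gap between them; light-wood edges 7 to 10 mm above the ledges leave 16 mm of play in all along x and 11 mm along y. Origin: centre of its underside; x along the crossbar. The spanner may stand either way round
- rest_seat (a point): centre of the rest at ledge height, 25 mm above the desk; the pin tips of the standing spanner are 15 mm below it
- loupe: black eyepiece loupe, 41 mm wide, 30 mm tall, standing on the desk; origin: centre of its underside; leave alone
- screwdriver: black screwdriver, 199 mm long, lying on the desk; origin: centre of its underside; leave alone
- tape: roll of black tape, 62 mm wide, 19 mm tall, lying flat; origin: centre of its underside; leave alone

How it is judged:
By the outcome, as a careful person would: the job done as asked, in the order asked, and still so for the second after the job is handed in, with the robot touching nothing.
It also fails if it takes over 72 s, if anything falls off the work surface, if the arm or the gripper's body presses on something with over 40 N, if the wrist force passes 120 N, or if a joint passes its speed limit or range.

## Robot

A 6-joint arm with a two-finger parallel gripper is mounted at the origin on a cart in front of the work surface, level with it; the furniture and walls round the work are solid. World frame = base frame: x ahead of the robot, y to its left, z up, the work surface at z = 0. Lengths are in m, angles in rad, forces in N, time in s.
With the tool pointing down it reaches from about 0.25 to 0.85 m from the base axis. Payload 12.5 kg.
Tool frame: the origin (TCP) lies on the centre line of the jaws, within the pads' length; the fingertips stand bot.tcp_to_tips ahead of it and the grasp point (between the pads) lies 5 mm behind it (bot.tcp_to_tips is the distance from the TCP to the fingertips, in m); x points along the fingers, z is the direction in which the jaws open and shut, and the axes are right-handed (so a half turn about x gives the same grasp; the last joint's range is limited). The gripper opens to 93 mm and grips with 3 to 60 N. Pads are 15 mm wide; open, the fingers measure 128 mm over their backs; the gripper's body (75 mm by 188 mm) begins 65 mm behind the grasp point.
Start: joints at [-1.186, 0.351, 1.652, -0, 1.139, -0.085], TCP at [0.249, -0.49, 0.194] pointing down, gripper open.
Joint ranges: [-2.75, 2.75], [-0.79, 2.1], [0.01, 2.65], [-1.57, 4.71], [0.07, 3.14], [-2.87, 2.87]. Speed limits (rad/s): [2.22, 2.22, 2.79, 3.14, 3.14, 3.14].

## Interface

Orientations are given as a rotation vector (axis times angle).
In Python, from bench import bot gives the robot as it stands. Calls block until the motion is done:
- bot.goto(position, orientation): joint-space move of the TCP to a pose.
- bot.move_straight(position, rate=0.15, ori=None): straight line of the TCP; ori=None keeps the orientation; rate is the mean speed in m/s.
- bot.move_joints(angles): joint-space move.
- bot.gripper_open() and bot.grab(strength=None): open the fingers fully, or close them until they stop; strength is the grip in N (None keeps the last).
- bot.dwell(seconds).
- bot.inverse_kinematics(position, orientation): joint angles nearest the present ones, or None.
- bot.state(): the state.
- bot.snapshot(name): name is "scene" or "top" or "wrist"; returns the picture (420x560x3 uint8, blue, green, red); there is no depth.
- bot.camera_info(name): a dict with "intrinsics" (3x3 intrinsics, pixels), "k1" (the pictures are not rectified: a ray, as slopes to the right and down, at radius r is drawn at 1 + k1 r^2 times it, then the intrinsics apply), "extrinsics" (4x4, takes a point from world to camera coordinates). Camera axes: x right, y up, looking along -z (the intrinsics and any distortion apply to the point x, -y, -z); pixel columns grow to the right and rows downward; lengths in m; the calibration is good to about 2 mm. A picture is of the moment at which its call begins: read the wrist's pose just before it. camera_info takes no time and is no camera call; for the wrist camera it gives the pose at the moment of the call.
A pose or a line that the arm cannot do raises bot.Unreachable and nothing moves.
- bot.finish_job(): hands the job in, once; it reports no verdict.
The state is a dict: "time": time; "joint_pos": joint angles; "qvel": joint speeds; "effort": joint torques, N m; "position": TCP position; "orientation": TCP orientation; "ft_force": force on the tool from outside, world axes, zero at the start; "ft_torque": the same for the moment, N m; "width": opening from 0.0 (shut) to 1.0 (fully open).
Only numpy, scipy, OpenCV 4.12 (cv2) and the standard library are available. Lean on these libraries where they do the work, as an engineer would, in place of code of your own. Each camera call takes 0.05 s, during which the arm holds its last target.

## Working session

There is one attempt and no reset: what is moved stays moved. The work goes in short steps, each a Python script; the robot and the scene stay as the last script left them, time stands still between calls to the robot, and variables do not carry over. Pictures are saved under pics/ and viewed, and the job is handed in when it is done.

```bash
ls; mkdir -p pics; python3 - <<'E'
from bench import bot
import cv2,numpy as np
for n in ["scene","top","wrist"]:
    im=bot.snapshot(n); cv2.imwrite(f"pics/{n}0.png",im)
    c=bot.camera_info(n); print(n,np.round(c["intrinsics"],1).tolist(),c["k1"]); print(np.round(c["extrinsics"],3))
print(bot.state(),bot.tcp_to_tips)
E
```

```text
pics
scene [[536.7, 0.0, 276.2], [0.0, 536.7, 212.5], [0.0, 0.0, 1.0]] -0.1061000132380419
[[-0.575 -0.818  0.014  0.329]
 [ 0.554 -0.377  0.742 -0.317]
 [-0.602  0.434  0.67  -0.97 ]
 [ 0.     0.     0.     1.   ]]
top [[434.4, 0.0, 272.9], [0.0, 434.4, 209.1], [0.0, 0.0, 1.0]] -0.03253750304398556
[[-0.    -1.    -0.028  0.049]
 [ 0.999 -0.002  0.049 -0.521]
 [-0.049 -0.028  0.998 -1.104]
 [ 0.     0.     0.     1.   ]]
wrist [[354.5, 0.0, 271.3], [0.0, 354.5, 214.0], [0.0, 0.0, 1.0]] -0.041241008447743
[[ 0.453 -0.892 -0.    -0.55 ]
 [ 0.858  0.436 -0.272  0.031]
 [ 0.243  0.123  0.962 -0.391]
 [ 0.     0.     0.     1.   ]]
{'time': 0.15, 'joint_pos': array([-1.18556597e+00,  3.51098863e-01,  1.65222695e+00,  2.02029714e-05,
        1.13910867e+00, -8.45938142e-02]), 'qvel': array([-0.00216722, -0.00221132, -0.00178991,  0.00231296, -0.00148507,
        0.00017296]), 'effort': array([ 6.03938934e-04, -4.97462940e+01, -2.85344106e+01,  6.99014543e-02,
        2.45618873e-02, -5.90302488e-05]), 'position': array([ 0.24893218, -0.49014446,  0.19345162]), 'orientation': array([ 0.85706992,  1.39623967, -0.85622789]), 'ft_force': array([ 0.52810857,  0.46354828, -0.62086175]), 'ft_torque': array([-0.01300441,  0.04700728, -0.03822069]), 'width': 1.0015008944724149} 0.014
```

View pics/scene0.png

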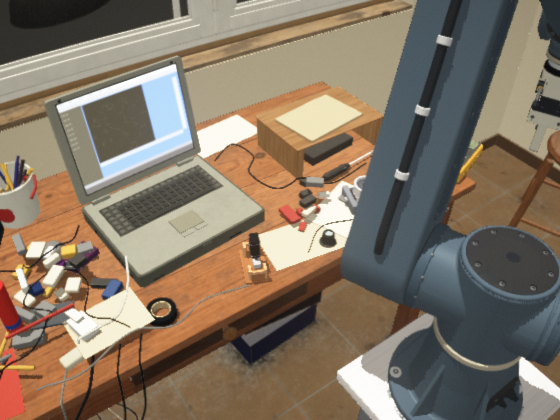

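View pics/top0.png

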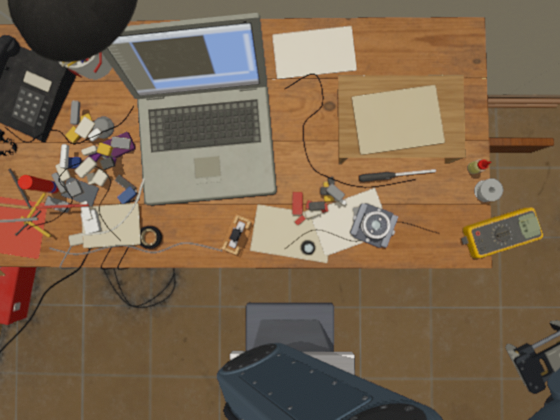

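View pics/wrist0.png

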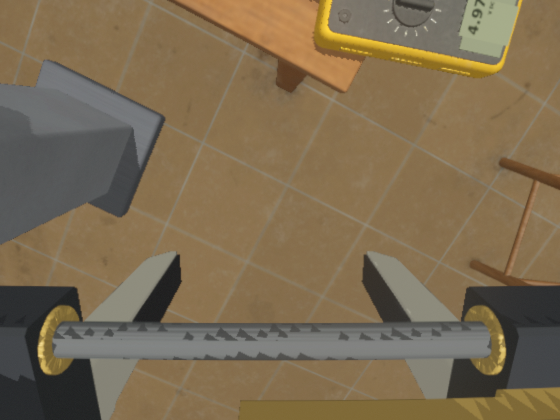

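The scene and top views show the rest with its spanner at top pixel (237,235) and the barrel in its clamp at (374,226). The loupe is at (308,247), the tape at (151,237) and the screwdriver at about (400,175). Next I'll turn these into coarse positions.

```bash
cat > h.py <<'E'
from bench import bot
import cv2,numpy as np
from scipy.spatial.transform import Rotation as Ro
def ray(c,px):
    K=np.array(c["intrinsics"]);D=np.array([c["k1"],0,0,0,0.])
    u=cv2.undistortPoints(np.array(px,float).reshape(-1,1,2),K,D).reshape(-1,2)
    d=np.c_[u[:,0],-u[:,1],-np.ones(len(u))]
    E=np.array(c["extrinsics"]);R=E[:3,:3];o=-R.T@E[:3,3]
    return o,d@R
def onz(c,px,z):
    o,d=ray(c,px); return o+d*((z-o[2])/d[:,2])[:,None]
def proj(c,P):
    E=np.array(c["extrinsics"]);p=np.atleast_2d(P)@E[:3,:3].T+E[:3,3]
    x=np.c_[p[:,0],-p[:,1]]/(-p[:,2:3]);r2=(x**2).sum(1,keepdims=True)
    x=x*(1+c["k1"]*r2);K=np.array(c["intrinsics"]);return x*[K[0,0],K[1,1]]+[K[0,2],K[1,2]]
def down(a):
    "tool down, jaw direction at angle a in xy"
    x=np.array([0,0,-1.]);z=np.array([np.cos(a),np.sin(a),0]);y=np.cross(z,x)
    return Ro.from_matrix(np.c_[x,y,z]).as_rotvec()
E
python3 - <<'E'
from h import *
c=bot.camera_info("top")
print("rest",onz(c,[(237,235)],.03),"barrel",onz(c,[(374,226)],.06),"loupe",onz(c,[(308,247)],.03),"tape",onz(c,[(151,237)],.02),onz(c,[(360,177),(435,172)],.01))
w=bot.camera_info("wrist");s=bot.state()
R=Ro.from_rotvec(s["orientation"]).as_matrix();E=np.array(w["extrinsics"])
o=-E[:3,:3].T@E[:3,3]
print("cam in tool",R.T@(o-s["position"]), "axis",R.T@(-E[2,:3]),"right",R.T@E[0,:3]); print(R)
im=cv2.imread("pics/top0.png")
cv2.imwrite("pics/topz.png",cv2.resize(im[160:280,200:460],None,fx=3,fy=3,interpolation=cv2.INTER_CUBIC))
for P in [(.47,.09),(.47,-.22)]:
  for a in np.arange(-3,3.2,.5):
    q=bot.inverse_kinematics(np.array([*P,.25]),down(a)); print(P,a,None if q is None else np.round(q,2))
E
```

```text
rest [[0.45442122 0.1387906  0.03      ]] barrel [[ 0.47657825 -0.2006575   0.06      ]] loupe [[ 0.42421422 -0.04060059  0.03      ]] tape [[0.44905373 0.36226247 0.02      ]] [[ 0.60337239 -0.17635697  0.01      ]
 [ 0.61582473 -0.36939991  0.01      ]]
cam in tool [-0.19148028  0.0765436   0.00030346] axis [ 9.62301804e-01 -2.71983127e-01  6.45759053e-04] right [-7.29282940e-04 -2.06010652e-04  9.99999713e-01]
[[-2.99333821e-04  8.91651748e-01  4.52721846e-01]
 [ 7.87033873e-04  4.52721936e-01 -8.91651405e-01]
 [-9.99999645e-01  8.94060057e-05 -8.37275116e-04]]
(0.47, 0.09) -3.0 None
(0.47, 0.09) -2.5 [0.09 0.16 1.76 0.   1.22 2.59]
(0.47, 0.09) -2.0 [ 0.09  0.16  1.76 -0.    1.22  2.09]
(0.47, 0.09) -1.5 [0.09 0.16 1.76 0.   1.22 1.59]
(0.47, 0.09) -1.0 [ 0.09  0.16  1.76 -0.    1.22  1.09]
(0.47, 0.09) -0.5 [ 0.09  0.16  1.76 -0.    1.22  0.59]
(0.47, 0.09) 0.0 [ 0.09  0.16  1.76 -0.    1.22  0.09]
(0.47, 0.09) 0.5 [ 0.09  0.16  1.76 -0.    1.22 -0.41]
(0.47, 0.09) 1.0 [ 0.09  0.16  1.76  0.    1.22 -0.91]
(0.47, 0.09) 1.5 [ 0.09  0.16  1.76 -0.    1.22 -1.41]
(0.47, 0.09) 2.0 [ 0.09  0.16  1.76 -0.    1.22 -1.91]
(0.47, 0.09) 2.5 [ 0.09  0.16  1.76 -0.    1.22 -2.41]
(0.47, 0.09) 3.0 None
(0.47, -0.22) -3.0 [-0.53  0.24  1.66  0.    1.24  2.47]
(0.47, -0.22) -2.5 [-0.53  0.24  1.66  0.    1.24  1.97]
(0.47, -0.22) -2.0 [-0.53  0.24  1.66 -0.    1.24  1.47]
(0.47, -0.22) -1.5 [-0.53  0.24  1.66  0.    1.24  0.97]
(0.47, -0.22) -1.0 [-0.53  0.24  1.66 -0.    1.24  0.47]
(0.47, -0.22) -0.5 [-0.53  0.24  1.66 -0.    1.24 -0.03]
(0.47, -0.22) 0.0 [-0.53  0.24  1.66  0.    1.24 -0.53]
(0.47, -0.22) 0.5 [-0.53  0.24  1.66 -0.    1.24 -1.03]
(0.47, -0.22) 1.0 [-0.53  0.24  1.66  0.    1.24 -1.53]
(0.47, -0.22) 1.5 [-0.53  0.24  1.66 -0.    1.24 -2.03]
(0.47, -0.22) 2.0 [-0.53  0.24  1.66 -0.    1.24 -2.53]
(0.47, -0.22) 2.5 None
(0.47, -0.22) 3.0 [-0.53  0.24  1.66 -0.    1.24  2.76]
```

View pics/topz.png

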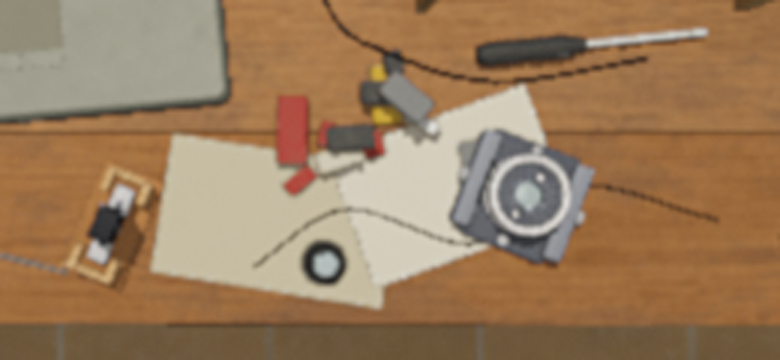

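```bash
python3 - <<'E'
from h import *
import pickle
bot.goto(np.array([.4766,-.2007,.20]),down(.9))
w=bot.camera_info("wrist"); im=bot.snapshot("wrist"); cv2.imwrite("pics/wb.png",im); pickle.dump(w,open("wb.pkl","wb"))
bot.goto(np.array([.4544,.1388,.20]),down(1.11))
w=bot.camera_info("wrist"); im=bot.snapshot("wrist"); cv2.imwrite("pics/wr.png",im); pickle.dump(w,open("wr.pkl","wb"))
print(bot.state()["time"])
E
```

```text
2.9083
```

View pics/wb.png

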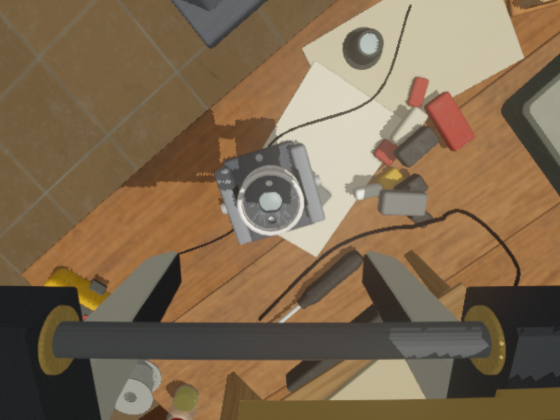

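View pics/wr.png

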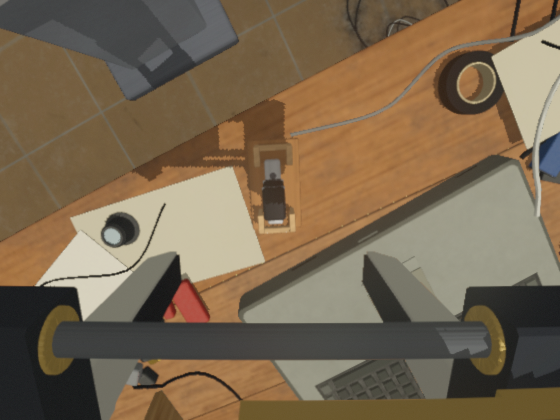

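```bash
python3 - <<'E'
import cv2
a=cv2.imread("pics/wb.png")[135:255,205:335];b=cv2.imread("pics/wr.png")[130:245,215:335]
cv2.imwrite("pics/wbz.png",cv2.resize(a,None,fx=5,fy=5,interpolation=cv2.INTER_CUBIC)[:600])
cv2.imwrite("pics/wrz.png",cv2.resize(b,None,fx=5,fy=5,interpolation=cv2.INTER_CUBIC))
E
```

```text
(no output)
```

View pics/wbz.png

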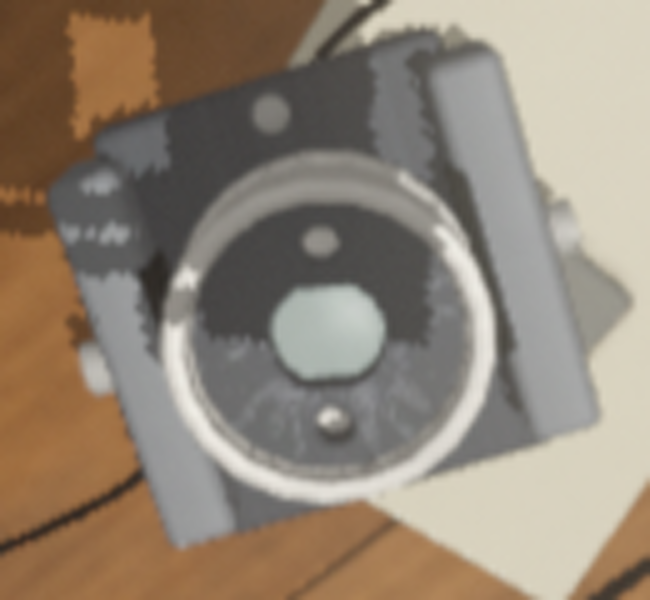

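View pics/wrz.png

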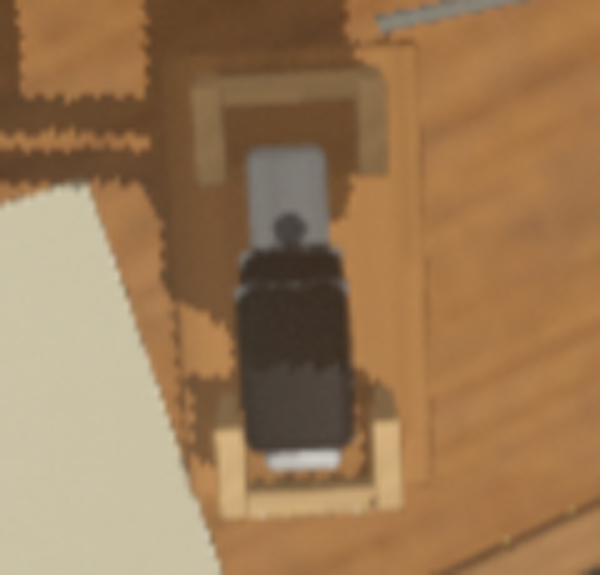

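The barrel picture shows the ring holes at about (269,183) and (271.6,219), and the rim centre near (270.6,200.3). The rest picture shows the crossbar ends at about (272.4,159.6) and (276,224), with the handle top face near (274,203).

```bash
python3 - <<'E'
from h import *
import pickle
w=pickle.load(open("wb.pkl","rb"))
im=cv2.imread("pics/wb.png")
g=cv2.cvtColor(im,cv2.COLOR_BGR2GRAY)
O=np.array([205,135])
f=lambda L:np.array(L,float)/5+O-0.4
# rim outer points by hand in zoomed picture
rim=onz(w,f([(161,340),(495,330),(330,503),(212,217),(445,225),(210,450),(450,450),(330,151)]),.06)[:,:2]
A=np.c_[2*rim,np.ones(len(rim))];s=np.linalg.lstsq(A,(rim**2).sum(1),rcond=None)[0]
r=np.sqrt(s[2]+s[0]**2+s[1]**2);print("rim c",s[:2],"r",r,"res",np.linalg.norm(rim-s[:2],axis=1)-r)
inn=onz(w,f([(187,345),(472,335),(330,477),(225,440),(435,440)]),.06)[:,:2]
A=np.c_[2*inn,np.ones(len(inn))];s2=np.linalg.lstsq(A,(inn**2).sum(1),rcond=None)[0];print("inner",s2[:2],np.sqrt(s2[2]+s2[0]**2+s2[1]**2))
h=onz(w,f([(320,241),(333,421)]),.0545)[:,:2];d=h[1]-h[0]
print("holes",h,"mid",h.mean(0),"sep",np.linalg.norm(d),"ang",np.arctan2(d[1],d[0]))
lens=onz(w,f([(329,332)]),.045);print("lens?",lens)
# holder x-dir: jaw long edges  (inner edge of right jaw, etc)
e=onz(w,f([(495,55),(600,415),(430,70),(530,440),(50,195),(180,548)]),.045)[:,:2]
for i in (0,2,4):
    d=e[i+1]-e[i];print("jaw",np.arctan2(d[1],d[0]),np.linalg.norm(d))
w=pickle.load(open("wr.pkl","rb"));O=np.array([215,130])
b=onz(w,f([(287,147),(304,470)]),.039)[:,:2];d=b[1]-b[0];print("bar",b,b.mean(0),np.linalg.norm(d),np.arctan2(d[1],d[0]))
t=onz(w,f([(238,287),(353,287),(353,450),(247,450)]),.088)[:,:2];print("handle",t,t.mean(0))
d=(t[2]+t[3]-t[0]-t[1])/2;print(np.linalg.norm(d),np.arctan2(d[1],d[0]),np.linalg.norm(t[0]-t[1]))
bs=onz(w,f([(247,170),(326,165)]),.039);print("barw",np.linalg.norm(bs[0]-bs[1]),bs)
r=onz(w,f([(192,75),(385,70),(402,508),(220,517)]),.034)[:,:2];print("rest",r.mean(0),[np.linalg.norm(r[i]-r[(i+1)%4]) for i in range(4)])
for i,j in((0,3),(1,2)): d=r[j]-r[i];print(np.arctan2(d[1],d[0]))
q=onz(w,f([(165,50),(415,42),(430,480)]),.00)[:,:2];print("base",np.linalg.norm(q[0]-q[1]),np.linalg.norm(q[2]-q[1]),np.arctan2(*(q[2]-q[1])[::-1]))
E
```

```text
rim c [ 0.48154413 -0.20595579] r 0.03286738710709482 res [-0.00072433 -0.00065814  0.00113569 -0.00101363 -0.00185272 -0.00025507
  0.00035091  0.00279365]
inner [ 0.48312449 -0.20673053] 0.02763754911439642
holes [[ 0.46692316 -0.19620833]
 [ 0.49681045 -0.21683227]] mid [ 0.4818668 -0.2065203] sep 0.03631249065455118 ang -0.6040216208150492
lens? [[ 0.48391952 -0.20758872  0.045     ]]
jaw -0.36315648649129634 0.0760474604956293
jaw -0.392618225159553 0.07792204325272595
jaw -0.3609879840110968 0.07786172345256817
bar [[0.42719334 0.15303218]
 [0.48881172 0.12633387]] [0.45800253 0.13968302] 0.06715374049062003 -0.4088669284304305
handle [[0.43972488 0.13717463]
 [0.4486594  0.15511545]
 [0.47535151 0.14217079]
 [0.46690156 0.1252042 ]] [0.45765934 0.13991627]
0.02967578035842842 -0.4332121585208646 0.020042420808833138
barw 0.015736915889885746 [[0.42773107 0.14387926 0.039     ]
 [0.43384264 0.15838096 0.039     ]]
rest [0.45701573 0.1412124 ] [np.float64(0.03839593308445379), np.float64(0.09189776355416668), np.float64(0.03877592808519785), np.float64(0.09291575337092553)]
-0.4117601390771766
-0.407497953963686
base 0.05427340508329765 0.09979650366069842 -0.4075605740711563
```

Every measurement checks out: bar 67 mm, handle 30×20 mm, holes 36.3 mm apart, rim radius 33 mm. I'll grasp the spanner now.

```bash
python3 - <<'E'
from h import *
import pickle
S=np.array([.4578,.1398]);a=-.412+np.pi/2
bot.goto(np.array([*S,.13]),down(a))
s0=bot.state()
bot.move_straight(np.array([*S,.065]),rate=.1)
bot.grab(40)
s=bot.state();print("w",s["width"],s["ft_force"],s["ft_torque"],s["position"])
bot.move_straight(np.array([*S,.15]),rate=.1)
bot.dwell(.2)
s=bot.state();print("w",s["width"],s["ft_force"],s0["ft_force"],s["ft_torque"],s0["ft_torque"],s["time"])
w=bot.camera_info("wrist");im=bot.snapshot("wrist");cv2.imwrite("pics/wg.png",im);cv2.imwrite("pics/wgz.png",cv2.resize(im[150:330,150:400],None,fx=3,fy=3));pickle.dump(w,open("wg.pkl","wb"))
cv2.imwrite("pics/sg.png",cv2.resize(bot.snapshot("scene")[180:320,180:360],None,fx=4,fy=4))
E
```

```text
w 0.006332772809846692 [-0.23638192  0.18768832 -0.48708814] [ 0.05543612 -0.13695378 -0.02989674] [0.45780137 0.13982424 0.06499724]
w 0.0074488581921666255 [-0.56535388  0.33409812 -0.06063564] [ 0.35665055 -0.26946416  1.12391133] [ 0.07157441 -0.15293732 -0.01435945] [ 0.04927368 -0.16181537 -0.00045281] 6.7417
```

View pics/wgz.png

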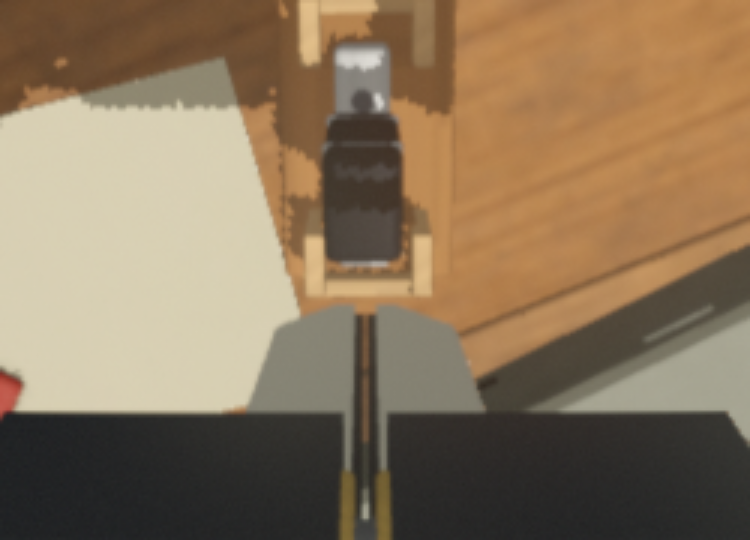

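View pics/sg.png

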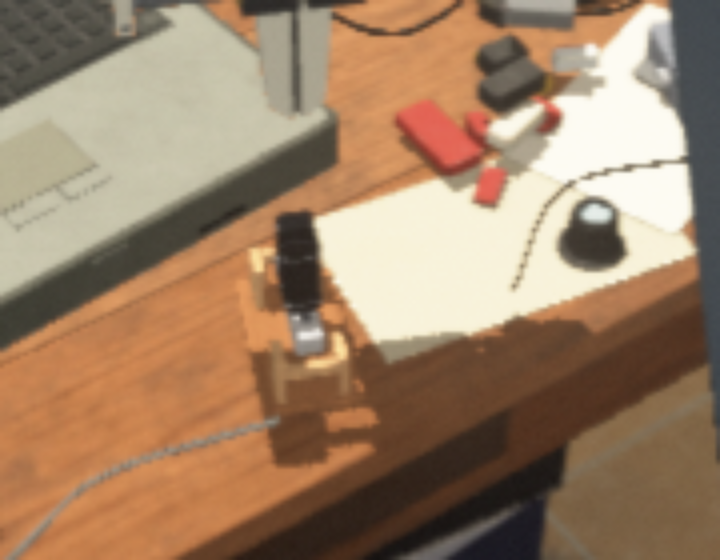

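The spanner is still in its rest: the jaws closed on nothing. I need to find out why before trying again.

```bash
python3 - <<'E'
from h import *
import pickle
s=bot.state();print(s["position"],bot.tcp_to_tips,Ro.from_rotvec(s["orientation"]).as_matrix().round(3).tolist())
p=s["position"];tip=p-[0,0,.014]
c=bot.camera_info("scene");w=bot.camera_info("wrist");t=bot.camera_info("top")
for n,P in (("tcp",p),("tip",tip),("handle",[.4578,.1398,.088])):
    print(n,"scene",proj(c,P),"wrist",proj(w,P),"top",proj(t,P))
im=bot.snapshot("scene");
for P,col in ((tip,(0,0,255)),([.4578,.1398,.088],(0,255,0))):
    cv2.circle(im,tuple(int(v) for v in proj(c,P)[0]),2,col,-1)
cv2.imwrite("pics/sp.png",cv2.resize(im[120:320,150:400],None,fx=3,fy=3))
im=cv2.imread("pics/wg.png")
for P,col in ((tip,(0,0,255)),(p,(255,0,0)),([.4578,.1398,.088],(0,255,0))):
    cv2.circle(im,tuple(int(v) for v in proj(w,P)[0]),2,col,-1)
cv2.imwrite("pics/wp.png",im)
E
```

```text
[0.45768445 0.1397662  0.14972174] 0.014 [[-0.001, -0.916, 0.4], [-0.0, 0.4, 0.916], [-1.0, 0.0, -0.0]]
tcp scene [[253.00285478 215.00123726]] wrist [[270.50528339 248.08157428]] top [[230.69963531 234.10480749]]
tip scene [[253.10770846 220.0773582 ]] wrist [[270.56848571 239.7811257 ]] top [[231.4653815  234.05376259]]
handle scene [[253.41127941 236.71458135]] wrist [[270.83947417 217.95664337]] top [[233.90757141 233.84180255]]
```

View pics/sp.png

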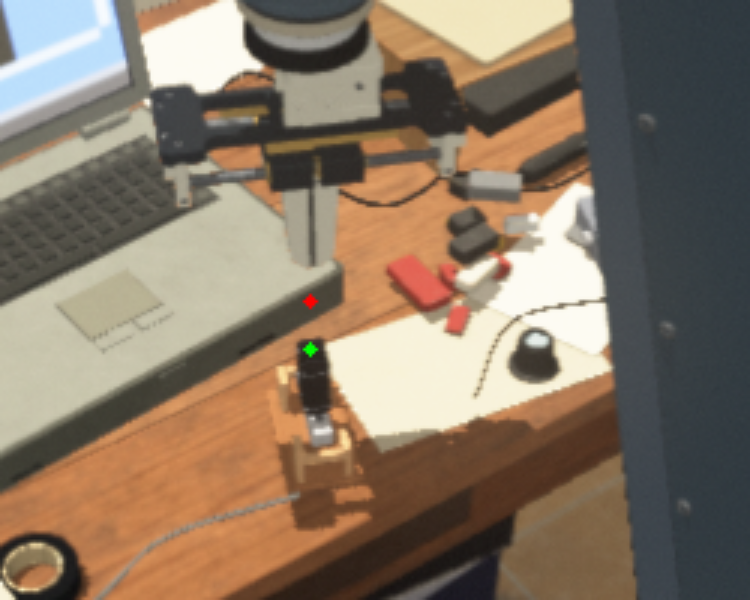

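View pics/wp.png

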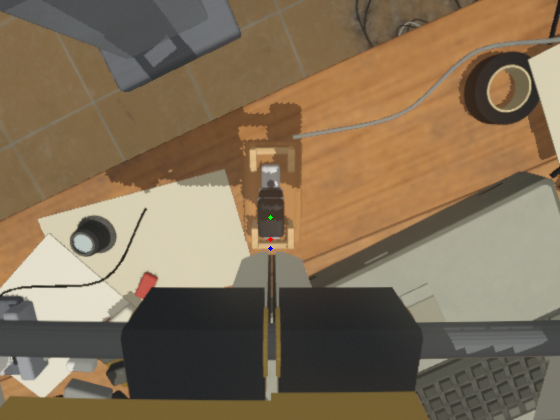

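The visible fingertips sit well above where I projected them, by about 11 px in the scene view and 15 px in the wrist view. I'll measure the real TCP-to-tip offset from both views.

View pics/s2.png

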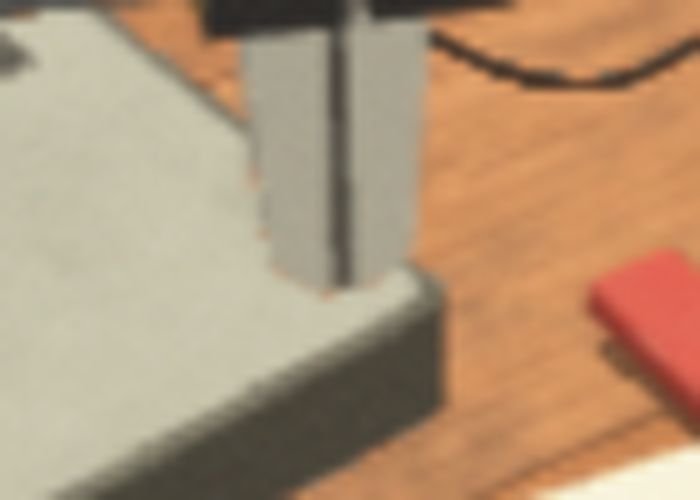

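View pics/w2.png

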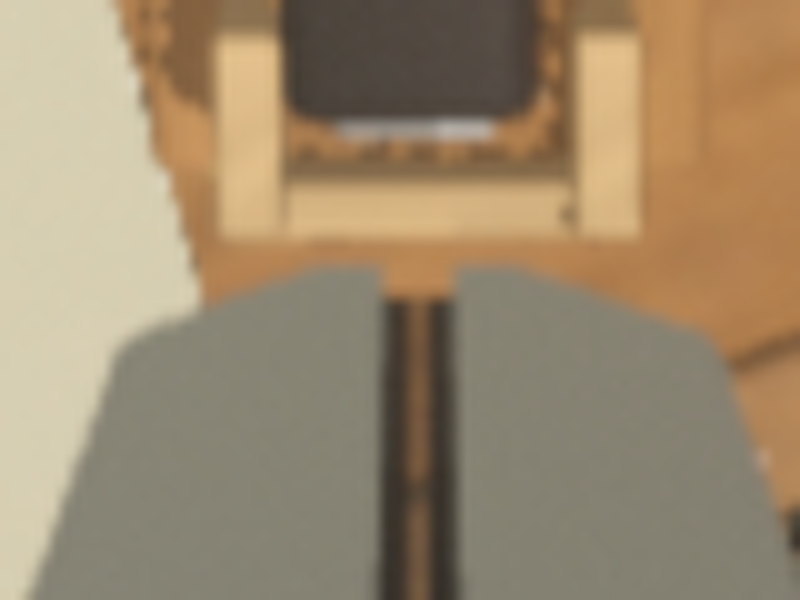

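```bash
python3 - <<'E'
from h import *
s=bot.state();p=s["position"];R=Ro.from_rotvec(s["orientation"]).as_matrix()
c=bot.camera_info("scene");w=bot.camera_info("wrist")
def tri(L):
    A=[];b=[]
    for cam,px in L:
        o,d=ray(cam,[px]);d=d[0]/np.linalg.norm(d[0]);M=np.eye(3)-np.outer(d,d);A.append(M);b.append(M@o)
    X=np.linalg.lstsq(np.vstack(A),np.hstack(b),rcond=None)[0]
    return X,[np.linalg.norm(M@X-v) for M,v in zip(A,b)]
for sy in (208,208.7):
  for wy in (252,255):
    X,r=tri([(c,(254.3,sy)),(w,(271.8,wy))]);print("in tool",(R.T@(X-p)).round(4),"res",np.round(r,4))
o,d=ray(c,[(254,208)]);print("scene cam",o)
E
```

```text
in tool [-0.0263  0.0085 -0.0004] res [0.0012 0.0012]
in tool [-0.0242  0.0061 -0.0006] res [0.0014 0.0014]
in tool [-0.0234  0.0074 -0.0005] res [0.0013 0.0013]
in tool [-0.0213  0.0049 -0.0007] res [0.0015 0.0015]
scene cam [-0.21917854  0.57064293  0.880644  ]
```

Both views put the tips about 24 mm behind the reported TCP, where the brief says 14 mm ahead. So every height has to come down about 38 mm. That fits the empty grasp, since the tips only reached the handle's top at 88 mm. I'll retry lower in steps, watching the force.

```bash
python3 - <<'E'
from h import *
import pickle
S=np.array([.4578,.1398]);a=-.412+np.pi/2
bot.gripper_open()
s0=bot.state()
for z in (.08,.06,.045,.036,.029):
    bot.move_straight(np.array([*S,z]),rate=.1)
    s=bot.state();df=s["ft_force"]-s0["ft_force"];print(z,df.round(2))
    if np.linalg.norm(df)>5: print("contact");break
cv2.imwrite("pics/s3.png",cv2.resize(bot.snapshot("scene")[170:310,170:350],None,fx=4,fy=4))
cv2.imwrite("pics/w3.png",bot.snapshot("wrist"))
E
```

```text
0.08 [ 0.56  0.34 -0.27]
0.06 [ 0.66 -0.02 -0.42]
0.045 [0.92 0.13 0.37]
0.036 [-0.2   0.41  0.82]
0.029 [1.42 0.37 0.93]
```

View pics/s3.png

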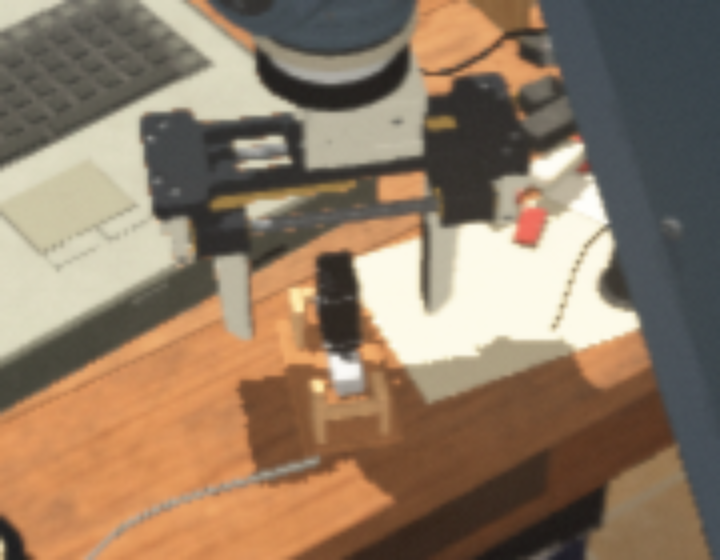

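View pics/w3.png

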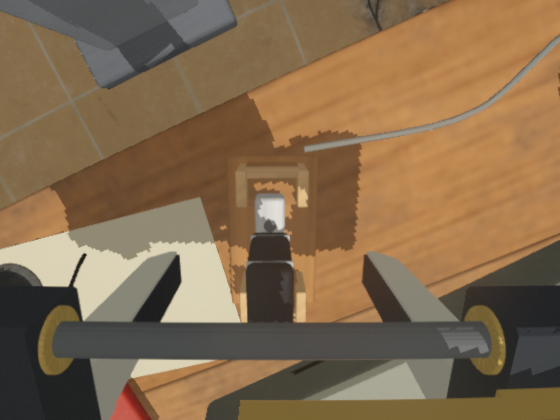

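The fingers now straddle the handle: in the scene zoom the tips are at (240,335) and (435,308), with the handle at (337,300). I'll grab it.

```bash
python3 - <<'E'
from h import *
import pickle
s0=bot.state()
bot.grab(40)
s=bot.state();print("w",s["width"]*93,(s["ft_force"]-s0["ft_force"]).round(2),s["position"])
if s["width"]>.15:
    bot.move_straight(np.array([.4578,.1398,.11]),rate=.08);bot.dwell(.3)
    s=bot.state();print("w",s["width"]*93,(s["ft_force"]-s0["ft_force"]).round(2),s["time"])
    w=bot.camera_info("wrist");im=bot.snapshot("wrist");cv2.imwrite("pics/w4.png",im);pickle.dump((w,s),open("w4.pkl","wb"))
    c=bot.snapshot("scene");cv2.imwrite("pics/s4f.png",c);cv2.imwrite("pics/s4.png",cv2.resize(c[150:310,170:350],None,fx=4,fy=3.75))
E
```

```text
w 19.84597871289102 [0.28 0.54 0.17] [0.45777744 0.13980417 0.02899111]
w 20.00809294686931 [ 0.33 -0.03 -0.63] 13.1083
```

View pics/s4.png

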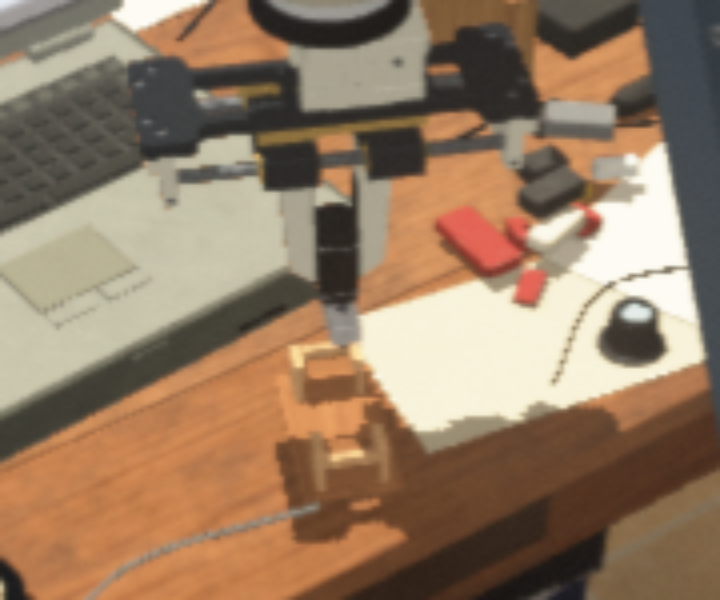

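View pics/w4.png

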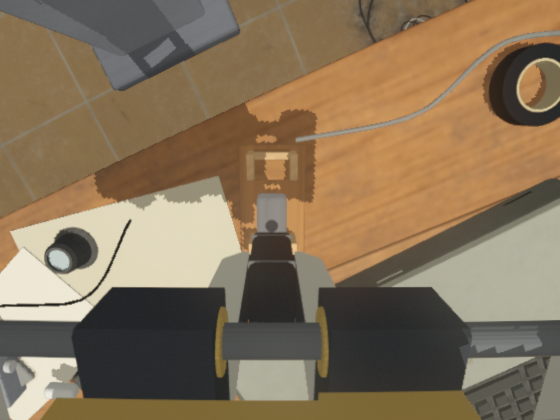

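The spanner is held: the jaws read 20 mm and the rest is empty. I'll move it over the barrel and check the grasp geometry on the way.

```bash
python3 - <<'E'
from h import *
import pickle
B=np.array([.4822,-.2064]);a=-.604+np.pi/2
bot.goto(np.array([*B,.12]),down(a))
bot.move_straight(np.array([*B,.095]),rate=.08);bot.dwell(.3)
s=bot.state();w=bot.camera_info("wrist");im=bot.snapshot("wrist")
pickle.dump((w,s),open("w5.pkl","wb"));cv2.imwrite("pics/w5.png",im)
cv2.imwrite("pics/w5z.png",cv2.resize(im[150:290,190:350],None,fx=4.5,fy=4.25,interpolation=cv2.INTER_CUBIC))
print(s["position"],s["ft_force"],s["ft_torque"],s["time"])
c=bot.snapshot("scene");cv2.imwrite("pics/s5.png",c)
R=Ro.from_rotvec(s["orientation"]).as_matrix();p=s["position"];t=p-[0,0,.019]
y=R[:,1];print("bar end pred",proj(w,t+[0,0,.029]+y*.033),proj(w,t+[0,0,.015]+y*.033))
print("near hole pred",proj(w,[*(B+.018*y[:2]),.0545]))
E
```

```text
[ 0.4823767  -0.20647961  0.09533838] [ 0.23555689 -0.69865291 -1.25917151] [ 0.02266779 -0.15589981 -0.01928785] 15.275
bar end pred [[270.08869495 196.41114995]] [[270.17249593 190.79460549]]
near hole pred [[270.31616705 200.81054324]]
```

View pics/w5z.png

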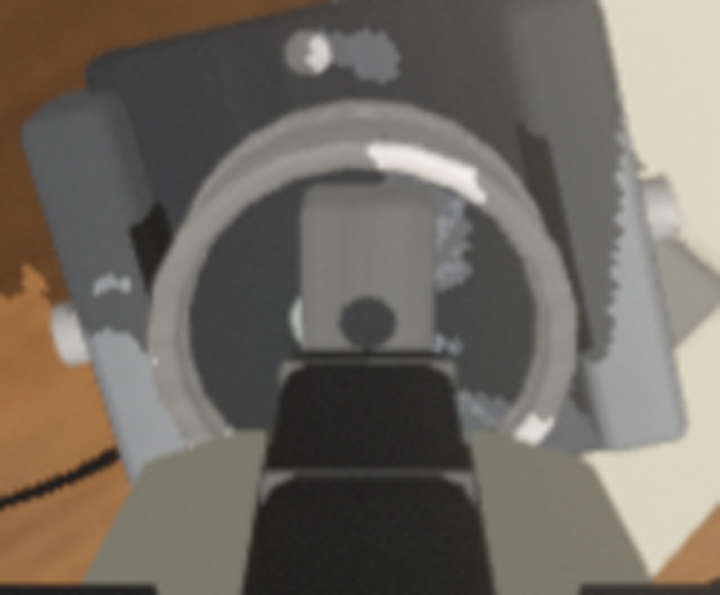

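View pics/s5.png

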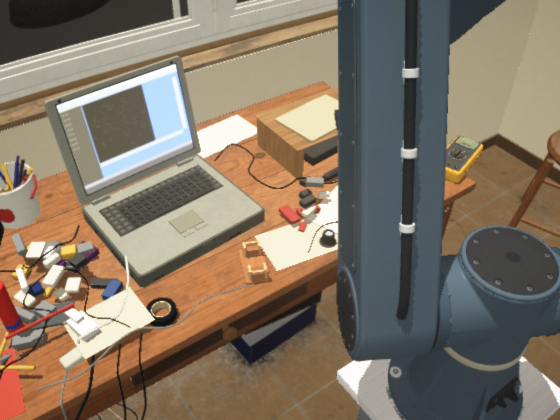

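The wrist view shows the bar end at about (272,199), the rim centre at about (270.6,225) and the set-screw at about (258.5,162). The bar column is 2 px right of its prediction, so the wrist camera is biased about 1 mm along tool z. I'll correct for that and descend gently by feel.

```bash
cat >> h.py <<'E'
def F(n=4,dt=.05):
    f=[];t=[]
    for _ in range(n):
        s=bot.state();f.append(s["ft_force"]);t.append(s["ft_torque"]);bot.dwell(dt)
    return np.mean(f,0),np.mean(t,0),s
E
python3 - <<'E'
from h import *
import pickle
B=np.array([.4819,-.2070]);a=-.604+np.pi/2
bot.move_straight(np.array([*B,.082]),rate=.05,ori=down(a));bot.dwell(.2)
f0,t0,s=F(6);pickle.dump((f0,t0),open("base.pkl","wb"));print(f0.round(2),t0.round(3))
z=.080
while z>.0635:
    bot.move_straight(np.array([*B,z]),rate=.02)
    f,t,s=F(2,.03);d=f-f0
    print(round(z,4),s["position"].round(4),d.round(1),(t-t0).round(3))
    if d[2]>8: break
    z-=.0015
print(bot.state()["time"])
E
```

```text
[-0.14 -0.18 -1.77] [-0.002 -0.119  0.005]
0.08 [ 0.4818 -0.207   0.0799] [-0.   0.6 -0. ] [-0.006  0.002 -0.008]
0.0785 [ 0.4819 -0.207   0.0784] [-0.1  0.3  0.5] [ 0.033  0.025 -0.059]
0.077 [ 0.4818 -0.207   0.0769] [-0.7 -0.1  0.2] [ 0.03  -0.025 -0.02 ]
0.0755 [ 0.4819 -0.207   0.0755] [0.  0.6 0.5] [-0.018 -0.024  0.02 ]
0.074 [ 0.4819 -0.207   0.0739] [ 0.1  0.7 -0.4] [ 0.017 -0.019 -0.013]
0.0725 [ 0.4819 -0.207   0.0724] [ 0.2 -0.  -0. ] [ 0.009 -0.001 -0.001]
0.071 [ 0.4819 -0.207   0.0709] [ 0.6 -0.3  0. ] [ 0.015 -0.062  0.022]
0.0695 [ 0.4819 -0.207   0.0694] [0.2 0.5 0.1] [ 0.022 -0.038 -0.008]
0.068 [ 0.4819 -0.207   0.0679] [-0.4  0.1 -0.5] [-0.014 -0.039 -0.02 ]
0.0665 [ 0.4819 -0.207   0.0664] [ 0.4  0.1 -0.4] [0.004 0.02  0.009]
0.065 [ 0.4819 -0.207   0.0649] [ 0.4  0.7 -0.2] [ 0.014  0.01  -0.002]
19.7667
```

The pins went past the ring face with no force, so they appear to be in the holes. I'll seat the bar on the rim next.

```bash
python3 - <<'E'
from h import *
import pickle
f0,t0=pickle.load(open("base.pkl","rb"))
B=np.array([.4819,-.2070]);z=.0643
while z>.056:
    bot.move_straight(np.array([*B,z]),rate=.02)
    f,t,s=F(2,.03);d=f-f0
    print(round(z,4),s["position"].round(4),d.round(1),(t-t0).round(3))
    if d[2]>3: break
    z-=.0007
s=bot.state();w=bot.camera_info("wrist");im=bot.snapshot("wrist")
cv2.imwrite("pics/w6.png",im)
cv2.imwrite("pics/w6z.png",cv2.resize(im[150:290,190:350],None,fx=4.5,fy=4.25,interpolation=cv2.INTER_CUBIC))
print(bot.state()["time"])
E
```

```text
0.0643 [ 0.4819 -0.207   0.0643] [ 0.   0.7 -0.2] [ 0.044 -0.02   0.019]
0.0636 [ 0.482  -0.2071  0.064 ] [-1.5  0.9  7.1] [ 0.222  0.409 -0.01 ]
20.45
```

View pics/w6z.png

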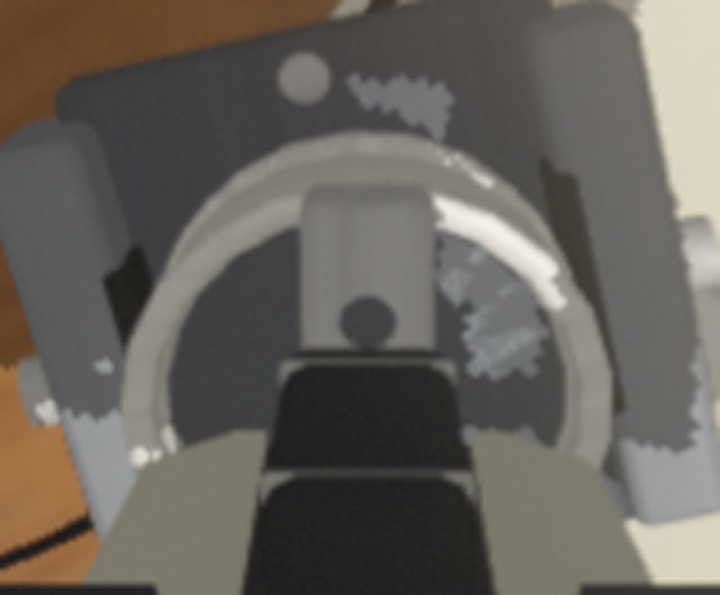

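The bar landed on the rim at TCP 64.0 mm, exactly as predicted, with 7 N. I'll back off to light contact and turn clockwise in small steps, watching the torque.

```bash
python3 - <<'E'
from h import *
import pickle
f0,t0=pickle.load(open("base.pkl","rb"))
B=np.array([.4819,-.2070]);a=-.604+np.pi/2
bot.move_straight(np.array([*B,.0642]),rate=.02)
f,t,s=F(4,.03);print((f-f0).round(1),(t-t0).round(3))
for i in range(8):
    a-=.025
    bot.move_straight(np.array([*B,.0642]),rate=.02,ori=down(a))
    f,t,s=F(3,.02);d=f-f0;R=Ro.from_rotvec(s["orientation"]).as_matrix()
    yaw=np.arctan2(R[1,2],R[0,2])
    print(round(a,3),round(yaw,3),d.round(1),(t-t0).round(3),round(s["time"],2))
    if abs(t[2]-t0[2])>.25 or np.linalg.norm(d)>12: print("stop");break
E
```

```text
[-0.  -0.   1.4] [ 0.041 -0.044  0.012]
0.942 0.942 [-0.1  0.1  0.5] [ 0.061 -0.003 -0.006] 21.12
0.917 0.918 [ 0.4 -0.4  0.5] [ 0.06  -0.029 -0.019] 21.42
0.892 0.893 [-0.2 -0.2  0.1] [-0.11   0.126  0.046] 21.72
0.867 0.868 [-0.2 -0.5 -0.6] [-0.187  0.124  0.067] 22.02
0.842 0.843 [-0.8 -0.9 -0.9] [-0.214  0.194  0.043] 22.32
0.817 0.818 [-0.5 -0.9 -1.5] [-0.23   0.205  0.063] 22.62
0.792 0.793 [-1.2 -0.6 -1.3] [-0.291  0.2    0.095] 22.92
0.767 0.768 [-1.1 -1.2 -2. ] [-0.301  0.316  0.04 ] 23.22
```

```bash
python3 - <<'E'
from h import *
import pickle
f0,t0=pickle.load(open("base.pkl","rb"))
B=np.array([.4819,-.2070]);a=.767
for i in range(24):
    a-=.025
    bot.move_straight(np.array([*B,.0641]),rate=.02,ori=down(a))
    f,t,s=F(3,.02);d=f-f0;R=Ro.from_rotvec(s["orientation"]).as_matrix()
    yaw=np.arctan2(R[1,2],R[0,2])
    print(round(a,3),round(yaw,3),d.round(1),(t-t0).round(3),round(s["time"],2))
    if abs(t[2]-t0[2])>.2 or np.linalg.norm(d)>10: print("stop");break
E
```

```text
0.742 0.743 [-1.3 -1.2 -0.9] [-0.247  0.419  0.029] 23.52
0.717 0.718 [-1.8 -1.4 -0. ] [-0.285  0.463  0.037] 23.82
0.692 0.693 [-1.7 -0.9 -0.3] [-0.296  0.531  0.084] 24.12
0.667 0.668 [-2.  -0.5 -0.1] [-0.292  0.554  0.056] 24.42
0.642 0.643 [-2.5 -1.3  0.6] [-0.333  0.583  0.075] 24.72
0.617 0.618 [-2.9 -0.9  0. ] [-0.358  0.589  0.064] 25.02
0.592 0.593 [-3.  -2.   0.3] [-0.34   0.597  0.059] 25.32
0.567 0.568 [-2.5 -1.3  0.5] [-0.349  0.682  0.097] 25.62
0.542 0.543 [-2.7 -1.3  0.2] [-0.357  0.668  0.049] 25.92
0.517 0.518 [-3.1 -1.8  0.5] [-0.373  0.712  0.074] 26.22
0.492 0.493 [-2.8 -1.5  0.4] [-0.366  0.739  0.042] 26.52
0.467 0.468 [-2.9 -1.1  0.6] [-0.352  0.754  0.065] 26.82
0.442 0.443 [-3.4 -1.4  0.9] [-0.348  0.78   0.056] 27.12
0.417 0.418 [-3.4 -1.7  1.1] [-0.336  0.799  0.067] 27.42
0.392 0.393 [-3.4 -1.5  0.9] [-0.317  0.831  0.05 ] 27.72
0.367 0.368 [-3.3 -1.2  0.3] [-0.35   0.84   0.058] 28.02
0.342 0.343 [-2.9 -1.   1.3] [-0.297  0.85   0.053] 28.32
0.317 0.318 [-2.9 -1.4  1.5] [-0.29   0.842  0.066] 28.62
0.292 0.293 [-4.3 -1.4  0.9] [-0.266  0.907  0.06 ] 28.92
0.267 0.268 [-3.7 -0.8  1.5] [-0.243  0.911  0.06 ] 29.22
0.242 0.243 [-3.3 -1.   1.3] [-0.266  0.911  0.284] 29.52
stop
```

```bash
python3 - <<'E'
from h import *
import pickle
f0,t0=pickle.load(open("base.pkl","rb"))
B=np.array([.4818,-.2070]);a=.242
for i in range(3):
    f,t,s=F(4,.03);d=f-f0
    R=Ro.from_rotvec(s["orientation"]).as_matrix();print(round(a,3),round(np.arctan2(R[1,2],R[0,2]),4),d.round(1),(t-t0).round(3),round(s["time"],2))
    if abs(t[2]-t0[2])>.33: break
    a-=.007
    bot.move_straight(np.array([*B,.0641]),rate=.02,ori=down(a))
f,t,s=F(4,.03);d=f-f0
R=Ro.from_rotvec(s["orientation"]).as_matrix();print(round(a,3),round(np.arctan2(R[1,2],R[0,2]),4),d.round(1),(t-t0).round(3),round(s["time"],2))
im=bot.snapshot("wrist");w=bot.camera_info("wrist");pickle.dump(w,open("w7.pkl","wb"))
cv2.imwrite("pics/w7.png",im)
E
```

```text
0.242 0.2428 [-3.9 -1.2  0.9] [-0.284  0.935  0.295] 29.63
0.235 0.2353 [-3.3 -0.9  0.6] [-0.279  0.819  0.433] 30.02
0.235 0.2351 [-3.8 -1.   0.6] [-0.251  0.796  0.444] 30.15
```

View pics/w7.png

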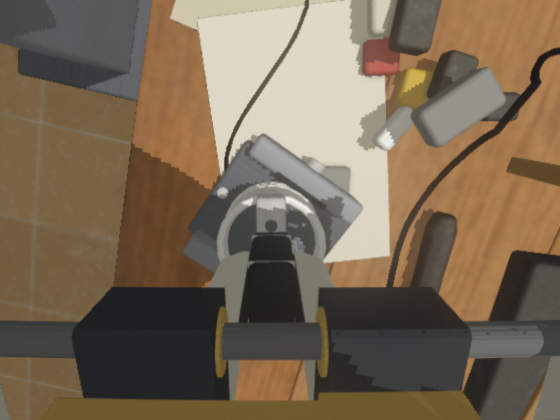

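The torque climbed from 0.06 to 0.44 N m within 0.03 rad, so that is the hard stop, and it's below the clamp's 0.6 N m. I'll unload into the holes' play and withdraw straight up.

```bash
python3 - <<'E'
from h import *
import pickle
f0,t0=pickle.load(open("base.pkl","rb"))
B=np.array([.4818,-.2070]);a=.235
def rep():
    f,t,s=F(3,.02);d=f-f0;print(round(a,3),s["position"].round(4),d.round(1),(t-t0).round(3),round(s["time"],2));return d,t-t0
for da in (.022,.02,.015):
    a+=da;bot.move_straight(np.array([*B,.0642]),rate=.02,ori=down(a));d,t=rep()
    if t[2]<-.04: break
B=B+[-.0003,-.0001]
bot.move_straight(np.array([*B,.0643]),rate=.02);rep()
for z in (.067,.070,.074,.078):
    bot.move_straight(np.array([*B,z]),rate=.03);d,t=rep()
    if np.linalg.norm(d)>8: print("high");break
else:
    bot.move_straight(np.array([*B,.095]),rate=.08);bot.dwell(.2);rep()
    bot.move_straight(np.array([*B,.14]),rate=.1,ori=down(.967));bot.dwell(.1)
    w=bot.camera_info("wrist");im=bot.snapshot("wrist");cv2.imwrite("pics/w8.png",im);pickle.dump(w,open("w8.pkl","wb"))
    cv2.imwrite("pics/w8z.png",cv2.resize(im[120:280,190:350],None,fx=4,fy=3.75,interpolation=cv2.INTER_CUBIC))
    print(proj(w,[.4819,-.207,.06]))
E
```

```text
0.257 [ 0.4818 -0.207   0.0641] [-2.3 -1.1 -1.2] [-0.255  0.623  0.139] 30.52
0.277 [ 0.4819 -0.207   0.0642] [-1.4 -0.1 -0.9] [-0.103  0.43   0.009] 30.82
0.292 [ 0.4821 -0.207   0.0643] [-1.   0.1 -0.1] [-0.04   0.138  0.006] 31.12
0.292 [ 0.4817 -0.2072  0.0644] [-0.6  0.5  0.1] [-0.023  0.007 -0.012] 31.42
0.292 [ 0.4816 -0.2072  0.0672] [-0.1  0.   0.3] [0.01  0.029 0.005] 31.72
0.292 [ 0.4815 -0.2071  0.0701] [ 0.1 -0.2  0.2] [-0.028  0.005  0.017] 32.02
0.292 [ 0.4816 -0.2071  0.0741] [ 0.1 -0.1  0. ] [-0.032  0.034  0.001] 32.35
0.292 [ 0.4816 -0.2071  0.0781] [0.2 0.3 0.3] [-0.016  0.039 -0.032] 32.68
0.292 [ 0.4813 -0.207   0.0947] [-0.  -0.4  0.3] [-0.025  0.017  0.006] 33.3
[[270.94343594 212.23141053]]
```

View pics/w8z.png

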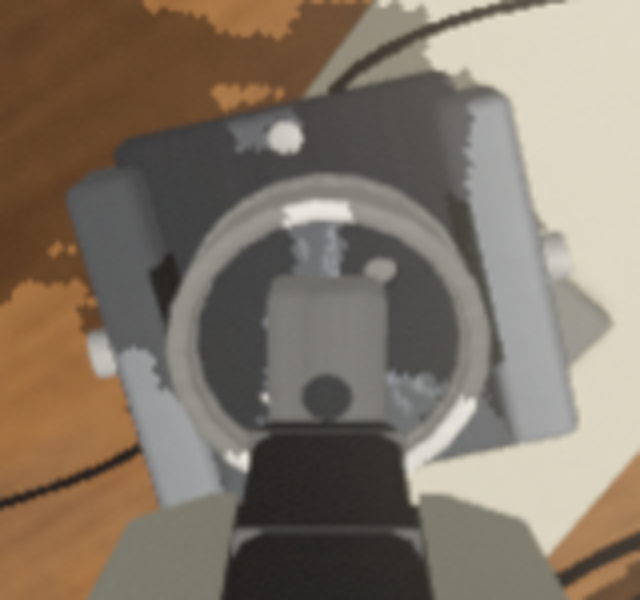

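```bash
python3 - <<'E'
from h import *
import pickle
C=np.array([.4817,-.2070])
L=[("wb",pickle.load(open("wb.pkl","rb")),np.array([271,113])/5+[205,135]),
("w5",pickle.load(open("w5.pkl","rb"))[0],np.array([308,52])/[4.5,4.25]+[190,150]),
("w8",pickle.load(open("w8.pkl","rb")),np.array([285,138])/[4,3.75]+[190,120])]
for n,w,px in L:
    for z in (.035,.04,.045,.05):
        P=onz(w,[px],z)[0,:2]-C;print(n,z,round(np.linalg.norm(P)*1000,1),round(np.arctan2(P[1],P[0]),3))
P=onz(L[2][1],[np.array([380,270])/[4,3.75]+[190,120]],.0524)[0,:2]-C;print("hole",np.linalg.norm(P),np.arctan2(P[1],P[0]))
E
```

```text
wb 0.035 41.5 2.719
wb 0.04 42.0 2.712
wb 0.045 42.5 2.705
wb 0.05 43.1 2.697
w5 0.035 42.0 2.721
w5 0.04 42.7 2.714
w5 0.045 43.3 2.707
w5 0.05 43.9 2.701
w8 0.035 41.5 2.729
w8 0.04 42.0 2.723
w8 0.045 42.6 2.718
w8 0.05 43.1 2.712
hole 0.018516397193293226 1.8730574526511115
```

The ring hole is now at 1.873 rad against 1.88 expected, and 18.5 mm from the axis. The light dot on the +x side hasn't moved to within 0.015 rad, but at 42 mm radius it is probably a clamp bolt and not the barrel screw. Next I'll return the spanner to the rest.

```bash
python3 - <<'E'
from h import *
import pickle
S=np.array([.4577,.1400]);a=-.411+np.pi/2
bot.goto(np.array([*S,.12]),down(a))
bot.move_straight(np.array([*S,.06]),rate=.08);bot.dwell(.15)
f0,t0,s=F(4,.03)
z=.045
while z>.024:
    bot.move_straight(np.array([*S,z]),rate=.04)
    f,t,s=F(2,.03);d=f-f0
    print(round(z,4),s["position"].round(4),d.round(1),(t-t0).round(3))
    if d[2]>2.5 or np.linalg.norm(d)>6: break
    z-= .005 if z>.0335 else .0007
print(s["time"])
im=bot.snapshot("wrist");cv2.imwrite("pics/w9.png",im)
cv2.imwrite("pics/s9.png",cv2.resize(bot.snapshot("scene")[170:310,170:350],None,fx=4,fy=4))
E
```

```text
0.045 [0.4577 0.14   0.0449] [-0.  -0.2  0.2] [-0.011  0.04  -0.024]
0.04 [0.4576 0.14   0.0399] [ 0.5 -0.1  0.1] [0.003 0.008 0.011]
0.035 [0.4576 0.14   0.0348] [0.  0.4 0.2] [-0.014 -0.016 -0.029]
0.03 [0.4576 0.14   0.0298] [0.7 0.1 0.1] [ 0.035  0.011 -0.023]
0.0293 [0.4577 0.14   0.0293] [ 1.   0.5 -0.3] [ 0.002 -0.002 -0.061]
0.0286 [0.4579 0.14   0.029 ] [-0.9 -1.   6.6] [-0.077  0.39  -0.022]
39.0
```

View pics/w9.png

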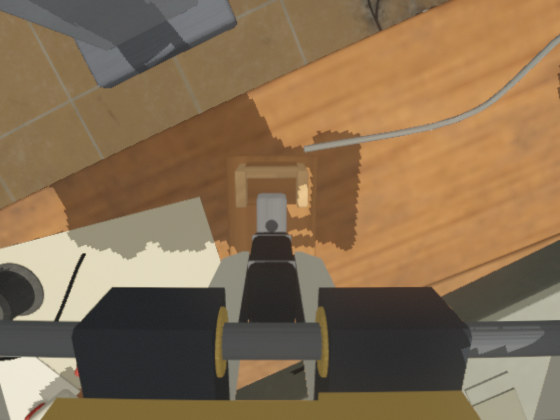

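View pics/s9.png

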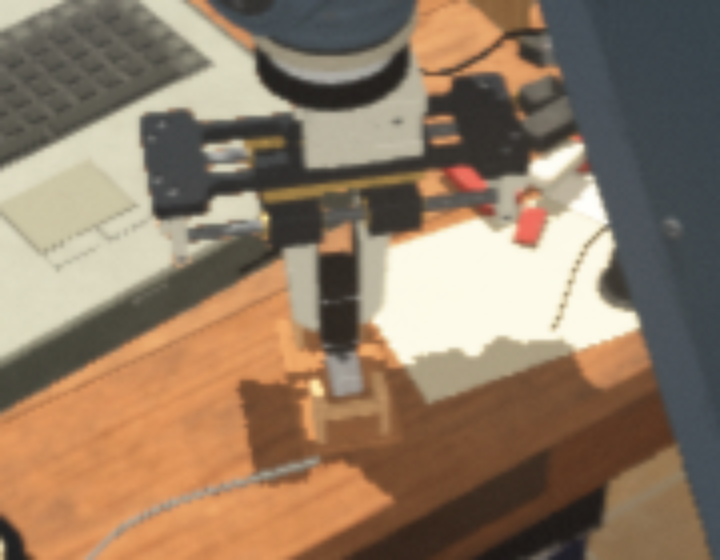

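The spanner stands in the rest just as at the start, with the bar end at (271,197) between the edges and contact at 29.0 mm. I'll ease off, release, retreat, and look at both stations.

```bash
python3 - <<'E'
from h import *
import pickle
S=np.array([.4577,.1400])
bot.move_straight(np.array([*S,.0291]),rate=.02)
bot.gripper_open();bot.dwell(.3)
bot.move_straight(np.array([*S,.20]),rate=.12);bot.dwell(.1)
w=bot.camera_info("wrist");im=bot.snapshot("wrist");cv2.imwrite("pics/w10.png",im)
# look at barrel from +hole side, opposite orientation
C=np.array([.4817,-.207])
bot.goto(np.array([*C,.20]),down(.9));bot.dwell(.1)
w=bot.camera_info("wrist");im2=bot.snapshot("wrist");pickle.dump(w,open("w11.pkl","wb"));cv2.imwrite("pics/w11.png",im2)
bot.goto(np.array([*C,.20]),down(-2.3));bot.dwell(.1)
w=bot.camera_info("wrist");im3=bot.snapshot("wrist");pickle.dump(w,open("w12.pkl","wb"));cv2.imwrite("pics/w12.png",im3)
z=lambda i,x,y:cv2.resize(i[y:y+130,x:x+130],None,fx=3,fy=4,interpolation=cv2.INTER_CUBIC)
cv2.imwrite("pics/z1.png",np.hstack([cv2.resize(im[130:245,215:335],(390,400)),cv2.resize(im2[135:255,205:335],(390,400))]))
cv2.imwrite("pics/z2.png",cv2.resize(im3[130:260,200:340],None,fx=4.5,fy=4.5,interpolation=cv2.INTER_CUBIC))
cv2.imwrite("pics/top1.png",bot.snapshot("top"));print(bot.state()["time"])
E
```

```text
47.0
```

View pics/z1.png

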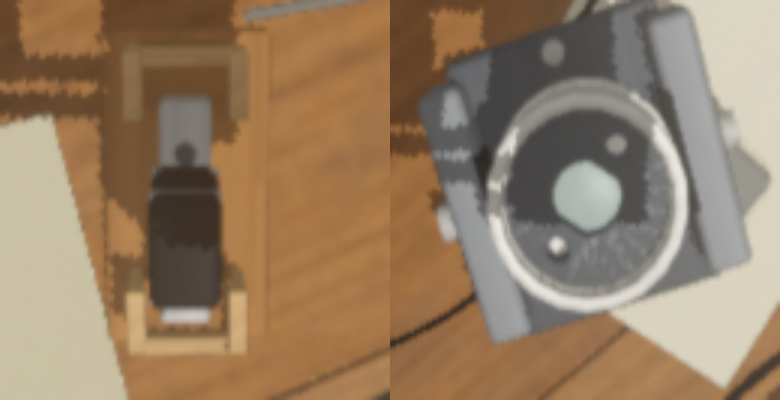

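View pics/z2.png

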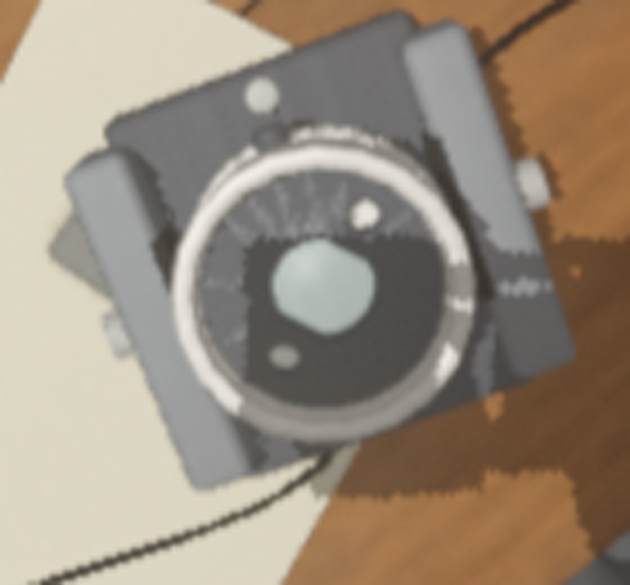

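View pics/top1.png

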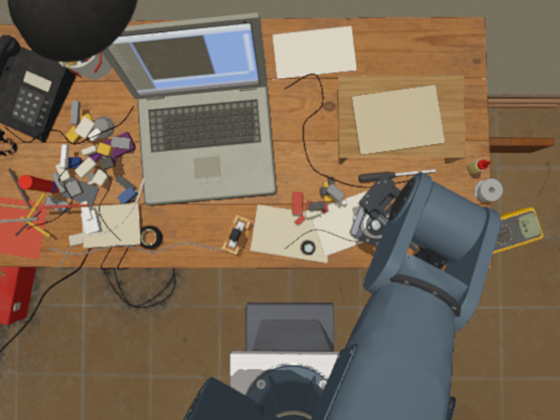

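The spanner stands in the rest as at the start. In the last wrist view the dark barrel screw shows at zoom (268,137), next to the clamp bolt at (262,95). I'll check the screw and hole angles.

```bash
python3 - <<'E'
from h import *
import pickle
w=pickle.load(open("w12.pkl","rb"));w1=pickle.load(open("w11.pkl","rb"));wb=pickle.load(open("wb.pkl","rb"))
f=lambda p:np.array(p)/4.5+[200,130]-.4
H=onz(w,[f((366,213)),f((285,356))],.0524)[:,:2];C=H.mean(0);d=H[0]-H[1]
print("holes mid",C,"sep",np.linalg.norm(d),"ang",np.arctan2(d[1],d[0]))
for z in (.035,.045,.05):
  P=onz(w,[f((268,137))],z)[0,:2]-C;print("screw",z,np.linalg.norm(P),np.arctan2(P[1],P[0]))
P=onz(w,[f((262,95))],.032)[0,:2]-C;print("bolt",np.linalg.norm(P),np.arctan2(P[1],P[0]))
e=onz(w,[f(p) for p in((470,35),(572,355),(68,190),(195,488),(105,130),(400,12))],.04)[:,:2]
for i in(0,2):
  v=e[i]-e[i+1];print("jaw dir",np.arctan2(v[1],v[0]))
s=bot.state();print(s["ft_force"],s["position"],s["time"])
E
```

```text
holes mid [ 0.48333269 -0.20804838] sep 0.03630503503187552 ang -1.2347862990209983
screw 0.035 0.032569675033436815 -0.3287862041609599
screw 0.045 0.03359109020283186 -0.35260951739104557
screw 0.05 0.03410862481780859 -0.36398290033506747
bolt 0.04143705619662028 -0.38311928855901994
jaw dir -0.39276989820104574
jaw dir -0.36487783790962114
[-0.33425104 -0.30790347 -0.23579372] [ 0.48169908 -0.20702368  0.20000228] 47.0
```

The screw is at -0.35 rad against the clamp's -0.38 rad. That is within about a pixel, so the barrel did not turn. Handing in.

```bash
python3 - <<'E'
from h import *
a=cv2.imread("pics/top0.png").astype(int);b=cv2.imread("pics/top1.png").astype(int)
d=abs(a-b).sum(2)
for n,(x,y,r) in dict(loupe=(308,247,10),tape=(151,237,14),driver=(375,177,12)).items(): print(n,d[y-r:y+r,x-r:x+r].mean())
print(bot.finish_job())
E
```

```text
loupe 13.6525
tape 10.45280612244898
driver 33.31597222222222
the job is handed in; nothing more can be done
None
```

The ring is turned home and the spanner is back upright in its rest; I handed the job in with about 47 of the 72 s used.

**What I did**
- **First grasp:** it closed on nothing. The camera views put the fingertips about 24 mm behind the reported TCP, not 14 mm ahead as stated. I lowered all heights by 38 mm, and the second grasp held.
- **Insertion:** the pins slid into the holes without resistance, and the crossbar met the rim at the predicted height with 7 N.
- **Turning:** the ring turned clockwise about 0.65 rad at 0.06 N m. The torque then climbed to 0.44 N m within 0.03 rad, which is the hard stop and below the clamp's 0.6 N m. Side force stayed under about 5 N.
- **Return:** I backed off, withdrew with no load, and stood the spanner in its rest.

**Last checks**
- **Ring:** the holes moved from -0.60 to between -1.23 and -1.27 rad, depending on the view. That agrees with the turn I felt. I did not measure how far the ring sank.
- **Barrel:** the set-screw is at about -0.35 rad against the clamp's -0.38 rad, about a pixel apart, so I see no turning. I had no clear starting picture of the screw to compare with.
- **Spanner:** it looks seated just as at the start.
- **Leave-alone items:** the loupe and tape are unchanged in the top view. The area around the screwdriver differed more between the two pictures. I put that down to the arm and its shadow nearby. The screwdriver shows at the same place, and I never went near it.

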